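# Lock a fresh cartridge into the water filter

### The arm

A 7-joint arm with a two-finger parallel gripper is mounted at the origin on a cart in front of the work surface, level with it; the furniture and walls round the work are solid. World frame = base frame: x ahead of the robot, y to its left, z up, the work surface at z = 0. Lengths are in m, angles in rad, forces in N, time in s.
With the tool pointing down it reaches from about 0.4 to 0.875 m from the base axis. Payload 6.5 kg.
Tool frame: the origin (TCP) lies at the very end of the fingers, on their centre line; the grasp point (between the pads) lies 19 mm behind it; x points along the fingers, z is the direction in which the jaws open and shut, and the axes are right-handed (so a half turn about x gives the same grasp; the last joint's range is limited). The gripper opens to 85 mm and grips with 20 to 120 N. Pads are 22 mm wide; open, the fingers measure 114 mm over their backs; the gripper's body (76 mm by 85 mm) begins 54 mm behind the grasp point. The pads swing forward as they close: fully open they stand 13 mm farther back than shut.
Start: joints at [-1.247, 0.536, -0.004, 1.538, 0.003, 1.067, -0.071], TCP at [0.247, 0.601, 0.231] pointing down, gripper open.
Joint ranges: [-2.7, 2.7], [-0.37, 2.16], [-1.27, 1.26], [0.24, 2.4], [-1.31, 4.45], [0.19, 1.91], [-2.76, 2.76]. Speed limits (rad/s): [2.39, 2.39, 3.14, 3.14, 3.14, 3.14, 3.14].

### API

Orientations are given as [roll, pitch, yaw] about the fixed x, y, z axes, in that order (R = Rz(yaw) Ry(pitch) Rx(roll)).
In Python, from station import sense, capture, camera_params, close_job gives the robot as it stands.
- The arm moves only by the tool step_arm, never from a script. Its argument "increments" is a list of rows, each a list of 2 entries, a list of its own where there are three numbers: the shift along the world's x, y, z in m, then the turn, a rotation vector about the world's x, y, z in rad. A call has 1 to 5 rows; each row shifts and turns the pose as measured when the row begins; what a row does not reach is not made up. A row lasts 1/8 s, in which the tool goes at most 62.5 mm and 10.7 degrees, less where a joint would pass 70% of its speed; a pose out of reach is approached as far as the arm can. A call with a gripper value outside its range is refused whole. "jaw" is the closure in counts, from 0 (fully open) to 255 (shut), set as the call begins (left out, the last holds). The fingers move at their own pace and stop on an object; "squeeze" is the grip in N (left out, the last holds). Time passes only in rows, so rows that do not move let the fingers close. It gives the time, the measured TCP pose, the force and the opening at its end, in the units of the state.
- sense(): the state, without advancing time (a new reading comes with each control period).
- capture(name): name is "scene" or "top" or "wrist"; returns the picture (384x512x3 uint8, red, green, blue); there is no depth.
- camera_params(name): a dict with "intrinsics" (3x3 intrinsics, pixels), "world_from_camera" (4x4, takes a point from camera to world coordinates); the wrist camera has in their place "T_tool_cam" (4x4, takes a point from camera to tool coordinates, whose origin is the TCP and whose axes are the tool frame's). Camera axes: x right, y down, z forward; pixel columns grow to the right and rows downward; lengths in m; the calibration is good to about 2 mm. A picture is of the moment at which its call begins: read the wrist's pose just before it. camera_params takes no time and is no camera call.
- close_job(): hands the job in, once; it reports no verdict.
The state is a dict: "time": time; "joint_positions": joint angles; "qvel": joint speeds; "joint_torque": joint torques, N m; "eef_pos": TCP position; "eef_rot": TCP orientation; "contact_force": force on the tool from outside, world axes, zero at the start; "ft_torque": the same for the moment, N m; "opening": opening from 0.0 (shut) to 1.0 (fully open).
Only numpy, scipy, OpenCV 4.12 (cv2) and the standard library are available. Lean on these libraries where they do the work, as an engineer would, in place of code of your own. Each camera call takes 0.05 s, during which the arm holds its last target. There are 200 camera calls.

### The job

Fit the fresh water-filter cartridge, the one with the blue grip: stand it upright in the round filter base with its lugs in the two entry gaps, push it down home against the spring, turn it a quarter turn clockwise (seen from above) so that it locks, and let go. Leave the used cartridge with the brown grip standing where it is.

Things in the scene. Friction and masses are not known exactly. Their poses are not given: they have to be found in the camera images.
- fresh_cartridge: Fresh cartridge, loose, upright, 0.2 kg: white round body 52 mm across, blue band, 54 mm high to its flat shoulder; foot tapers to 42 mm. On the shoulder a blue grip bar 50 long, 14 wide, 30 high: pinch its 14 mm from above. Two opposite blue lugs, 16 wide, 8 high, reach to radius 36, undersides 10 above the foot. Origin: centre of the foot's underside; z up, x along the bar and through the lugs.
- used_cartridge: Used cartridge, loose, upright on the worktop: same shape, size, origin and axes as the fresh one, but grip bar, band and lugs are dark brown. Stays where it stands.
- filter_base: Fixed white round base, 124 mm across, rim 44 high; side block and spout under 68 high. Origin: socket axis at worktop height, z up. Bore 59. Dark grey lip, underside at z=34 has 65-degree gaps for the lugs on +x and -x (black dots): enter with the cartridge's x along the base's x, either way round, within 15 degrees. Locked: turned 90 degrees clockwise, bar along y (green dots); stop at 100.
- spring_plate (a joint): Sprung steel plate in the socket's bottom, 0 = up, grows as pressed (m). It meets the foot with the cartridge's origin 22 mm above the worktop (2 N) and gives way to 8 mm (7 N; lugs on the channel floor). The cartridge turns only below 16 mm, only clockwise from above (yaw falls): hold it down at 8 to 13 mm while turning. Let go when locked, it rises to 16 mm, lugs against the lip.
Mind the look-alikes: they are no part of the job. Leave any orange look-alike of the fresh_cartridge alone.

How it is judged:
By the outcome, as a careful person would: the job done as asked, in the order asked, and still so for the second after the job is handed in, with the robot touching nothing.
It also fails if it takes over 42 s, if anything falls off the work surface, if the arm or the gripper's body presses on something with over 40 N, if the wrist force passes 120 N, or if a joint passes its speed limit or range.

## Working session

There is one attempt and no reset: what is moved stays moved. The work goes in short steps, Python scripts to look and compute and a tool call to move; the robot and the scene stay as the last step left them, time stands still between calls to the robot, and variables do not carry over. Pictures are saved under pics/ and viewed, about 8 in all and at most 12, crops included, and the job is handed in when it is done.

Besides the shell and the picture viewer there is one more tool, called after "Request:" as name(argument=value, ...), one argument or row to a line, values as JSON. step_arm: Moves the arm, as the interface text tells. Its arguments: {"type":"object","properties":{"increments":{"type":"array"},"jaw":{"type":"number"},"squeeze":{"type":"number"}},"required":["increments"]}

```bash
mkdir -p pics
python3 - <<'E'
from station import *
import cv2,numpy as np
s=sense();print(s['time'],s['eef_pos'],s['eef_rot'],s['opening'])
for n in("scene","top"):
    p=camera_params(n);print(n,np.round(p['intrinsics'],1).tolist(),np.round(p['world_from_camera'],4).tolist())
    cv2.imwrite(f'pics/{n}0.png',capture(n)[:,:,::-1])
print(camera_params("wrist"))
a=cv2.imread('pics/scene0.png');b=cv2.imread('pics/top0.png')
cv2.imwrite('pics/both0.png',cv2.resize(np.vstack([a,b]),(400,600)))
E
```

```text
0.0 [0.24679247 0.60066251 0.23042197] [-3.07602615  1.56908186 -1.89497469] 1.0009178962675882
scene [[471.9, 0.0, 248.4], [0.0, 471.9, 191.7], [0.0, 0.0, 1.0]] [[0.5616, -0.4121, 0.7175, -0.1898], [-0.8274, -0.2731, 0.4907, -0.5671], [-0.0063, -0.8693, -0.4943, 0.4827], [0.0, 0.0, 0.0, 1.0]]
top [[379.6, 0.0, 260.4], [0.0, 379.6, 195.8], [0.0, 0.0, 1.0]] [[0.0054, -0.9871, 0.1603, 0.316], [-1.0, -0.0048, 0.0038, -0.1571], [-0.003, -0.1603, -0.9871, 0.8795], [0.0, 0.0, 0.0, 1.0]]
{'intrinsics': array([[280.46345758,   0.        , 259.05896675],
       [  0.        , 280.46345758, 189.48920151],
       [  0.        ,   0.        ,   1.        ]]), 'T_tool_cam': array([[-2.64229302e-04, -2.86128470e-01,  9.58191228e-01,
        -1.42087880e-01],
       [-3.21640237e-05, -9.58191258e-01, -2.86128488e-01,
         7.39621054e-02],
       [ 9.99999965e-01, -1.06422816e-04,  2.43979164e-04,
         7.72198113e-04],
       [ 0.00000000e+00,  0.00000000e+00,  0.00000000e+00,
         1.00000000e+00]])}
```

View pics/top0.png

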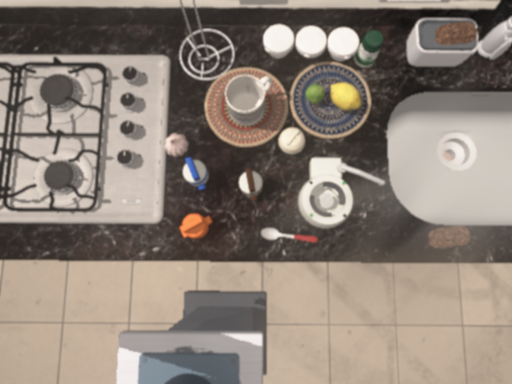

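View pics/scene0.png

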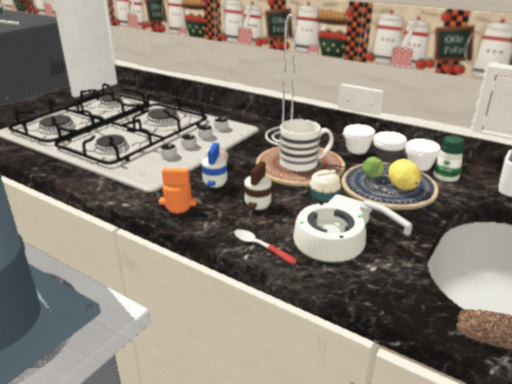

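The top view shows the blue cartridge at about (195,172), brown at (251,183), orange look-alike at (196,226) and the base at (326,200). The scene view agrees. Now I'll measure them.

```bash
cat > h.py <<'E'
from station import *
import cv2,numpy as np
from scipy.spatial.transform import Rotation as Ro
def cam(n,s=None):
    p=camera_params(n)
    if n!='wrist': return p['intrinsics'],p['world_from_camera']
    T=np.eye(4);T[:3,:3]=Ro.from_euler('xyz',s['eef_rot']).as_matrix();T[:3,3]=s['eef_pos']
    return p['intrinsics'],T@p['T_tool_cam']
def ray(uv,z,K,T):
    uv=np.atleast_2d(uv).astype(float)
    d=np.c_[(uv-K[:2,2])/K[0,0],np.ones(len(uv))]@T[:3,:3].T
    return (T[:3,3]+d*((z-T[2,3])/d[:,2])[:,None])[:,:2]
def proj(P,K,T):
    q=(np.atleast_2d(P)-T[:3,3])@T[:3,:3];return q[:,:2]/q[:,2:]*K[0,0]+K[:2,2]
def mask(im,lo,hi):
    return cv2.inRange(cv2.cvtColor(im,cv2.COLOR_RGB2HSV),lo,hi)
def comps(m,amin=8):
    n,l,st,c=cv2.connectedComponentsWithStats(m)
    return [(st[i,4],c[i],np.argwhere(l==i)[:,::-1]) for i in range(1,n) if st[i,4]>=amin]
E
python3 - <<'E'
from h import *
im=cv2.imread('pics/top0.png')[:,:,::-1].copy();K,T=cam('top')
for a,c,p in comps(mask(im,(100,120,60),(130,255,255))):
    if abs(c[0]-195)<40 and abs(c[1]-172)<40:
        w=ray(p,.084,K,T);e,v=np.linalg.eigh(np.cov(w.T));print('blue',a,c,w.mean(0),np.degrees(np.arctan2(v[1,1],v[0,1])),cv2.minAreaRect(w.astype(np.float32)))
        print('table plane',ray(c,0.05,K,T))
hsv=cv2.cvtColor(im,cv2.COLOR_RGB2HSV)
for n,lo,hi in(('green',(40,80,60),(90,255,255)),('black',(0,0,0),(180,255,50))):
    for a,c,p in comps(mask(im,lo,hi),1):
        if abs(c[0]-326)<26 and abs(c[1]-200)<26: print(n,a,c,ray(c,.044,K,T))
m=mask(im,(0,0,150),(180,60,255))
for a,c,p in comps(m,200):
    if abs(c[0]-326)<30 and abs(c[1]-195)<30: print('white',a,c)
print(ray((251,178),.084,K,T),ray((196,222),.084,K,T),ray((326,200),.044,K,T))
a=cv2.resize(im[165:235,285:390],None,fx=7.6,fy=7.6,interpolation=2)
cv2.imwrite('pics/c1.png',a[:,:,::-1])
E
```

```text
blue 116 [191.48275862 166.85344828] [ 0.50763173 -0.00539654] -155.08966975581512 ((0.5065133571624756, -0.006967168301343918), (0.0516439825296402, 0.013423219323158264), 27.68751335144043)
table plane [[0.51578174 0.00106879]]
blue 26 [201.11538462 186.92307692] [ 0.463803   -0.02747588] 114.04912458705661 ((0.46363741159439087, -0.027233926579356194), (0.008672423660755157, 0.012798190116882324), 0.27561652660369873)
table plane [[ 0.47011726 -0.02193626]]
green 1 [344. 182.] [[ 0.48398736 -0.34103441]]
white 2769 [327.86998917 190.89165764]
[[ 0.48372459 -0.1336588 ]] [[ 0.38883095 -0.01900332]] [[ 0.4429837 -0.2997989]]
```

View pics/c1.png

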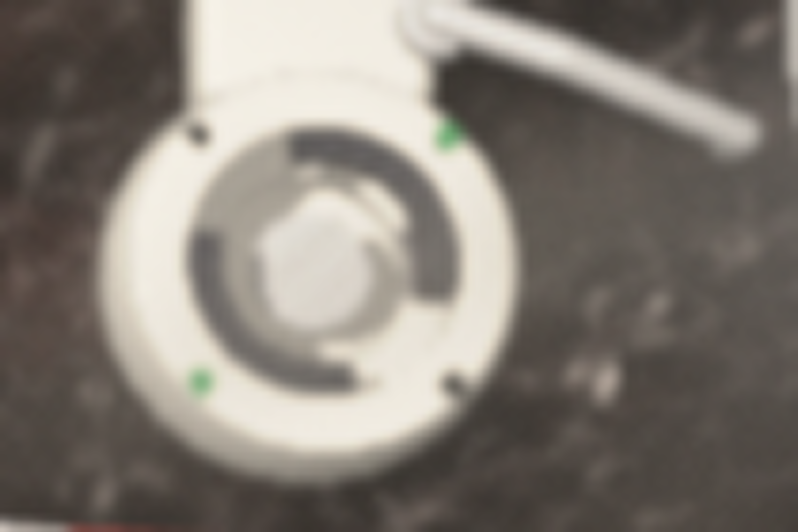

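The crop shows black dots at about (198,133) and (455,385) and green dots at (449,134) and (201,382), with the socket centred at about (325,260).

Run:
```python
from h import *
K,T=cam('top')
d=(np.array([[198,133],[455,385],[449,134],[201,382]])+.5)/7.6-.5+[285,165]
w=ray(d,.044,K,T);print(w,w.mean(0))
for a,b in((1,0),(3,2)): print(np.degrees(np.arctan2(*(w[b]-w[a])[::-1])),np.linalg.norm(w[b]-w[a]))
R=Ro.from_euler('xyz',sense()['eef_rot']).as_matrix();print(R.round(3),'jaw yaw',np.degrees(np.arctan2(R[1,2],R[0,2])))
```

```text
[[ 0.48348174 -0.26624053]
 [ 0.40915723 -0.33975389]
 [ 0.4835327  -0.34022523]
 [ 0.4096635  -0.26594313]] [ 0.44645879 -0.3030407 ]
44.6856337075346 0.1045387356473998
-45.159681847564336 0.10475920003622391
[[-0.001 -0.925  0.38 ]
 [-0.002  0.38   0.925]
 [-1.    -0.    -0.002]] jaw yaw 67.67156782460104
```

Request:
step_arm(
  increments=[
    [[0.025,-0.055,0.0],[0,0,0]],
    [[0.025,-0.055,0.0],[0,0,0]],
    [[0.025,-0.055,0.0],[0,0,0]],
    [[0.025,-0.055,0.0],[0,0,0]],
    [[0.025,-0.055,0.0],[0,0,0]],
  ],
  jaw=0,
  squeeze=60,
)

```text
time: 0.72
eef_pos: [0.3701, 0.3209, 0.2282]
eef_rot: [2.425, 1.568, -2.668]
contact_force: [1.1, -0.0, -0.6]
opening: 0.995
```

Request:
step_arm(
  increments=[
    [[0.02,-0.045,0.0],[0,0,-0.18]],
    [[0.02,-0.045,0.0],[0,0,-0.18]],
    [[0.02,-0.045,0.0],[0,0,-0.18]],
    [[0.02,-0.045,0.0],[0,0,-0.18]],
    [[0.02,-0.045,0.0],[0,0,-0.18]],
  ],
)

```text
time: 1.35
eef_pos: [0.472, 0.0864, 0.2279]
eef_rot: [2.412, 1.567, 2.672]
contact_force: [0.3, 0.5, -0.1]
opening: 1.002
```

Request:
step_arm(
  increments=[
    [[0.01,-0.025,0.0],[0,0,-0.18]],
    [[0.01,-0.025,0.0],[0,0,-0.18]],
    [[0.01,-0.025,0.0],[0,0,-0.18]],
    [[0.01,-0.025,0.0],[0,0,-0.18]],
    [[0.0,0.0,0.0],[0,0,-0.18]],
  ],
)

```text
time: 1.98
eef_pos: [0.5128, -0.022, 0.2273]
eef_rot: [3.011, 1.568, 2.335]
contact_force: [-0.1, -0.1, 0.2]
opening: 1.003
```

Run:
```python
from h import *
s=sense();R=Ro.from_euler('xyz',s['eef_rot']).as_matrix();print(s['time'],s['eef_pos'],R.round(3),'jaw yaw',np.degrees(np.arctan2(R[1,2],R[0,2])),s['joint_positions'])
```

```text
1.975 [ 0.51283246 -0.02198582  0.22726317] [[-0.002  0.626  0.78 ]
 [ 0.002  0.78  -0.626]
 [-1.     0.    -0.003]] jaw yaw -38.75744947082992 [-0.51912553  0.34711505  0.59121856  1.92564951 -0.23975838  0.94044944
 -0.48890023]
```

Request:
step_arm(
  increments=[
    [[-0.003,0.008,0.0],[0,0,-0.15]],
    [[-0.003,0.008,0.0],[0,0,-0.15]],
    [[0,0,0],[0,0,-0.13]],
    [[0,0,0],[0,0,0]],
  ],
)

```text
time: 2.48
eef_pos: [0.5055, -0.0061, 0.2261]
eef_rot: [-2.607, 1.566, 2.554]
contact_force: [0.2, 0.9, -1.1]
opening: 1.002
```

```bash
cat > look.py <<'E'
from h import *
import sys
s=sense();im=capture('wrist');cv2.imwrite(f'pics/{sys.argv[1]}.png',im[:,:,::-1]);K,T=cam('wrist',s)
R=Ro.from_euler('xyz',s['eef_rot']).as_matrix();print(s['time'],s['eef_pos'],'toolx',R[:,0].round(4),'jaw yaw',np.degrees(np.arctan2(R[1,2],R[0,2])),'q',s['joint_positions'].round(2) if hasattr(s['joint_positions'],'round') else s['joint_positions'])
for a,c,p in comps(mask(im,(100,120,60),(130,255,255)),30):
    w=ray(p,.084,K,T);r=cv2.minAreaRect(w.astype(np.float32));print('blue',a,c,'px',p.min(0),p.max(0),'on top plane',r)
E
python3 look.py w1
```

```text
2.475 [ 0.50552636 -0.00609811  0.22612566] toolx [-0.0039  0.0026 -1.    ] jaw yaw -64.29611043022666 q [-0.63  0.35  0.69  1.95 -0.28  0.94 -0.93]
blue 112 [495.33928571 106.95535714] px [485  94] [508 121] on top plane ((0.66778963804245, -0.18020960688591003), (0.025446781888604164, 0.00852832943201065), 0.3652465343475342)
blue 30 [506.9 114.1] px [503 111] [511 117] on top plane ((0.6675037741661072, -0.19427715241909027), (0.004227463621646166, 0.006546773016452789), 2.4063124656677246)
blue 71 [483.02816901 130.38028169] px [478 123] [490 139] on top plane ((0.6450009942054749, -0.1836521327495575), (0.015880485996603966, 0.008078193292021751), 18.45511245727539)
blue 31 [499.96774194 126.48387097] px [496 124] [505 129] on top plane ((0.6550174355506897, -0.19645854830741882), (0.005069664213806391, 0.007873224094510078), 15.131619453430176)
blue 32 [497.375 132.875] px [494 131] [501 135] on top plane ((0.6491895318031311, -0.19759656488895416), (0.00391286751255393, 0.0064469906501472), 25.7265625)
blue 122 [259.81147541 140.12295082] px [253 136] [266 145] on top plane ((
[... 864 characters left out ...]
.72151899] px [493 160] [505 175] on top plane ((0.6220394372940063, -0.2215973287820816), (0.01789325289428234, 0.0069967531599104404), 64.13771057128906)
blue 54 [485.68518519 175.7962963 ] px [479 169] [493 182] on top plane ((0.6091872453689575, -0.21577244997024536), (0.01902003586292267, 0.007401080336421728), 65.02999877929688)
blue 41 [507.17073171 178.14634146] px [502 174] [511 183] on top plane ((0.6173095107078552, -0.23738683760166168), (0.010982383042573929, 0.006558426655828953), 76.30229949951172)
blue 77 [498.66233766 190.44155844] px [489 184] [511 197] on top plane ((0.6029140949249268, -0.23756936192512512), (0.027083076536655426, 0.008823331445455551), 86.75517272949219)
```

View pics/w1.png

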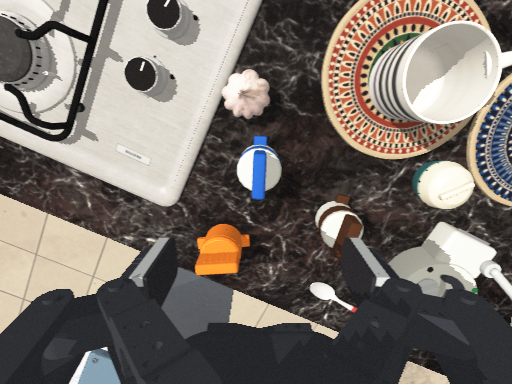

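The wrist picture shows the blue bar at (251–265, 150–199), clear of its neighbours. The fit is 52.6 by 14 mm, centre (0.507,-0.002), yaw 24°. Descending to grasp.

Request:
step_arm(
  increments=[
    [[0.002,0.003,-0.035],[-0.003,-0.004,-0.03]],
    [[0,0,-0.035],[0,0,0]],
    [[0,0,-0.035],[0,0,0]],
    [[0,0,-0.025],[0,0,0]],
    [[0,0,0],[0,0,0]],
  ],
)

```text
time: 3.15
eef_pos: [0.5083, -0.0026, 0.0929]
eef_rot: [1.732, 1.568, 0.594]
contact_force: [0.4, -0.4, 0.7]
opening: 0.999
```

```bash
python3 look.py w2 | grep -v 'px \[4'
```

```text
3.15 [ 0.50826826 -0.00260584  0.09292103] toolx [ 0.0021  0.0014 -1.    ] jaw yaw -65.17725798500852 q [-0.51  0.57  0.55  2.03 -0.47  0.66 -0.79]
blue 303 [261.15511551 165.23762376] px [251 158] [272 173] on top plane ((0.5459644198417664, 0.014919974841177464), (0.008243218995630741, 0.011494298465549946), 21.17125701904297)
blue 320 [260.0375  183.51875] px [226 176] [294 204] on top plane ((0.533054530620575, 0.010301983915269375), (0.015349090099334717, 0.03882747143507004), 28.402135848999023)
blue 1930 [260.7611399  230.97202073] px [249 187] [273 274] on top plane ((0.5092319250106812, -0.0018279217183589935), (0.05594944208860397, 0.013897818513214588), 24.235509872436523)
```

View pics/w2.png

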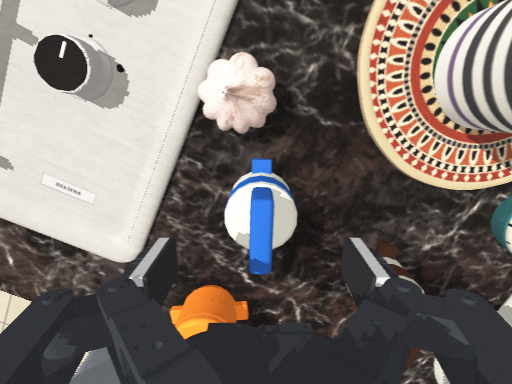

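The bar (249–273, 187–274) is centred between the fingers and aligned within 1°. Going down and closing.

Request:
step_arm(
  increments=[
    [[-0.002,-0.001,-0.02],[0,0,-0.01]],
    [[0,0,-0.015],[0,0,0]],
    [[0,0,0],[0,0,0]],
  ],
)

```text
time: 3.58
eef_pos: [0.5102, -0.0036, 0.0613]
eef_rot: [1.397, 1.56, 0.252]
contact_force: [-0.1, 1.0, 0.1]
opening: 0.999
```

Request:
step_arm(
  increments=[
    [[0,0,0],[0,0,0]],
    [[0,0,0],[0,0,0]],
    [[0,0,0],[0,0,0]],
    [[0,0,0],[0,0,0]],
    [[0,0,0],[0,0,0]],
  ],
  jaw=255,
)

```text
time: 4.2
eef_pos: [0.5119, -0.0035, 0.0633]
eef_rot: [1.369, 1.557, 0.224]
contact_force: [0.0, -0.4, -0.8]
opening: 0.146
```

Request:
step_arm(
  increments=[
    [[0,0,0],[0,0,0]],
    [[0,0,0],[0,0,0]],
    [[0,0,0],[0,0,0]],
    [[0,0,0],[0,0,0]],
  ],
)

```text
time: 4.7
eef_pos: [0.5119, -0.0035, 0.0633]
eef_rot: [1.366, 1.557, 0.221]
contact_force: [-0.3, 0.2, 0.6]
opening: 0.147
```

Request:
step_arm(
  increments=[
    [[0,0,0.02],[0,0,0]],
    [[0,0,0.04],[0,0,0]],
    [[0,0,0.045],[0,0,0]],
    [[0,0,0.03],[0,0,0]],
    [[0,0,0],[0,0,0]],
  ],
)

```text
time: 5.32
eef_pos: [0.5091, -0.0035, 0.2005]
eef_rot: [1.475, 1.562, 0.33]
contact_force: [-0.5, -0.4, -2.6]
opening: 0.148
```

```bash
python3 look.py w3 | grep -v 'px \[4'
```

```text
5.325 [ 0.50914839 -0.00347372  0.20054123] toolx [ 0.0084  0.0029 -1.    ] jaw yaw -65.59349522291772 q [-0.62  0.39  0.68  1.97 -0.33  0.88 -0.91]
blue 46 [509.         145.43478261] px [507 139] [511 151] on top plane ((0.6393957138061523, -0.19549964368343353), (0.011324935592710972, 0.0035923635587096214), 38.247188568115234)
blue 392 [258.48214286 178.79846939] px [247 171] [270 187] on top plane ((0.514579713344574, 0.001005031168460846), (0.01569502428174019, 0.02203655242919922), 24.402889251708984)
blue 511 [257.60665362 200.82387476] px [218 191] [296 226] on top plane ((0.487461119890213, -0.007530543953180313), (0.03189464285969734, 0.07818472385406494), 30.706966400146484)
blue 2770 [258.88700361 259.17184116] px [245 207] [273 311] on top plane ((0.4337981045246124, -0.03620569407939911), (0.1216617226600647, 0.02920530177652836), 23.604366302490234)
```

View pics/w3.png

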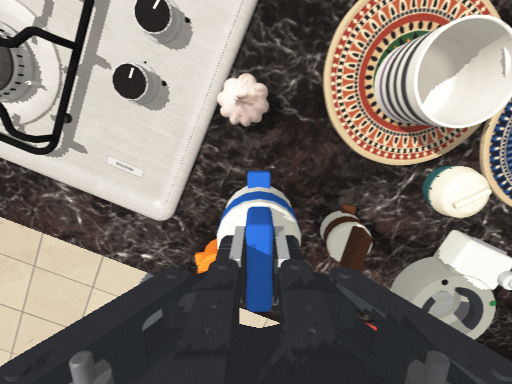

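The cartridge is held, with its bar spanning rows 207–311. I'll compute its offset in the tool frame and the remaining move.

Run:
```python
from h import *
p=camera_params('wrist');K,T=p['intrinsics'],p['T_tool_cam']
def t(uv,xt):
    d=T[:3,:3]@np.array([(uv[0]-K[0,2])/K[0,0],(uv[1]-K[1,2])/K[0,0],1]);return T[:3,3]+d*(xt-T[0,3])/d[0]
print('far end top',t((259,311.5),-.0207),'near end bottom',t((259,206.5),.0093))
# lug at near end: outer edge top z=.018 above foot -> x_t
print('lug outer top',t((258.5,171),.0633-.018),'lug outer bottom',t((258.5,171),.0633-.010))
im=cv2.imread('pics/w3.png');cv2.imwrite('pics/c2.png',cv2.resize(im[225:345,380:512],None,fx=6,fy=5.0*1.2,interpolation=2)[:600])
```

```text
far end top [-0.0207     -0.0296211  -0.00132867] near end bottom [ 0.0093      0.01737855 -0.00135225]
lug outer top [ 0.0453      0.02998075 -0.00172685] lug outer bottom [ 0.0533      0.02814592 -0.00174916]
```

View pics/c2.png

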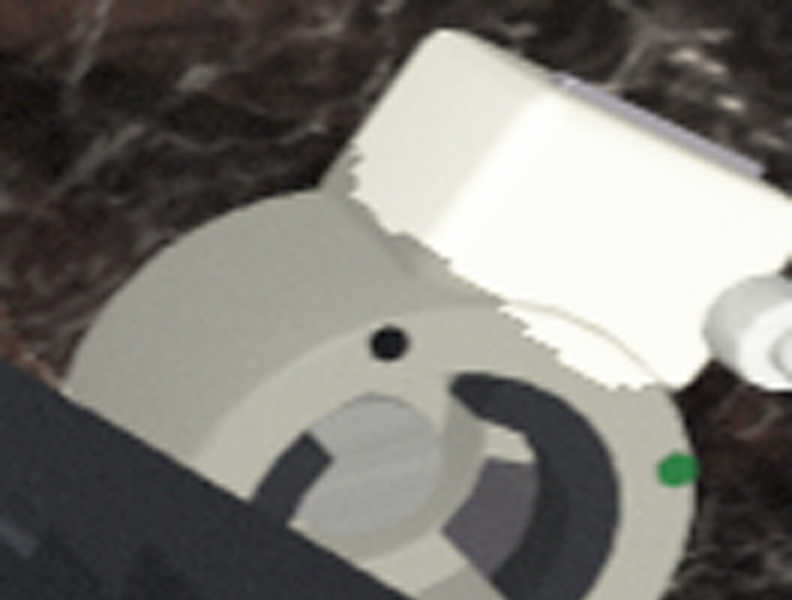

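The black dot is at crop (388,343) and the green dot at (677,469). The cartridge axis sits about 6 mm along −y of the tool.

Run:
```python
from h import *
s=sense();K,T=cam('wrist',s)
d=(np.array([[388,343],[677,469]])+.5)/6-.5+[380,225]
w=ray(d,.044,K,T);print(w)
b,g=w;c=(b+g)/2; u=(b-g)/2; print('centre est',c+np.array([-u[1],u[0]]),c-np.array([-u[1],u[0]]),'len',np.linalg.norm(b-g))
```

```text
[[ 0.48044223 -0.26328199]
 [ 0.48010392 -0.33592139]]
centre est [ 0.44395338 -0.29943254] [ 0.51659278 -0.29977085] len 0.0726401934204869
```

Request:
step_arm(
  increments=[
    [[-0.01,-0.049,0],[0,0,0.06]],
    [[-0.01,-0.049,0],[0,0,0.06]],
    [[-0.01,-0.049,0],[0,0,0.06]],
    [[-0.01,-0.049,0],[0,0,0.06]],
    [[-0.01,-0.049,0],[0,0,0.06]],
  ],
)

```text
time: 6.0
eef_pos: [0.453, -0.2476, 0.1913]
eef_rot: [-3.075, 1.561, 2.385]
contact_force: [1.4, 0.8, -1.2]
opening: 0.145
```

Request:
step_arm(
  increments=[
    [[-0.008,-0.035,0],[0,0,0.06]],
    [[0,0,0],[0,0,0]],
  ],
)

```text
time: 6.25
eef_pos: [0.4405, -0.2872, 0.1881]
eef_rot: [-2.832, 1.556, 2.683]
contact_force: [-0.0, 0.4, -1.6]
opening: 0.15
```

```bash
python3 look.py w4 | grep -v 'px \[4'|head -1
```

```text
6.25 [ 0.44053916 -0.28719198  0.1881048 ] toolx [-0.0129  0.0064 -0.9999] jaw yaw -44.010034046822916 q [ 0.01  0.45  0.62  1.92 -0.33  0.89  0.03]
```

View pics/w4.png

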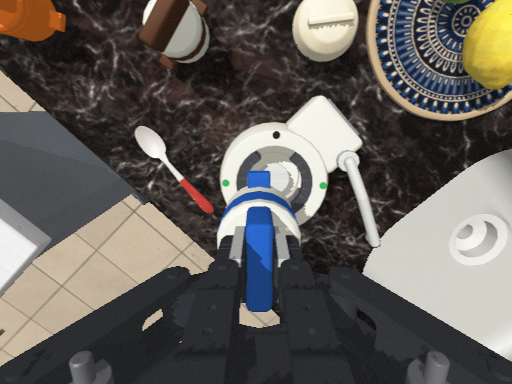

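The dots show clearly: black (276,135), greens (225,183) and (323,185). Refining from them.

```bash
cat > base.py <<'E'
from h import *
import sys
im=cv2.imread(sys.argv[1])[:,:,::-1].copy();s=sense();K,T=cam('wrist',s)
P=[]
for n,lo,hi,z in(('green',(40,100,50),(80,255,255),0),('black',(0,0,0),(180,255,60),0)):
    for a,c,p in comps(mask(im,lo,hi),5):
        w=ray(c,.044,K,T)[0]
        if a<150 and abs(np.linalg.norm(w-[.445,-.301])-.052)<.008: print(n,a,c.round(1),w.round(4))
        if n=='green' and a<150 and abs(np.linalg.norm(w-[.445,-.301])-.052)<.008: P.append(w)
R=Ro.from_euler('xyz',s['eef_rot']).as_matrix()
print(s['time'],s['eef_pos'],R[:,0].round(4))
if len(P)==2:
    c=np.mean(P,0);d=P[1]-P[0];print('centre',c,'green axis',np.degrees(np.arctan2(d[1],d[0])),np.linalg.norm(d))
    ax=s['eef_pos']+R@[0.0633,-.006,0];print('foot',ax,'jaw yaw',np.degrees(np.arctan2(R[1,2],R[0,2])),'shift',c-ax[:2])
E
python3 base.py pics/w4.png
```

```text
green 32 [225.5 182.5] [ 0.4093 -0.2618]
green 37 [322.8 185.2] [ 0.4815 -0.335 ]
black 28 [275.8 134.6] [ 0.4817 -0.2621]
6.3 [ 0.44102816 -0.28521544  0.18777346] [-0.0134  0.0079 -0.9999]
centre [ 0.44541175 -0.29840269] green axis -45.33823311149278 0.10278594289169796
foot [ 0.43601569 -0.28903887  0.12450303] jaw yaw -43.9150886172348 shift [ 0.00939607 -0.00936382]
```

Request:
step_arm(
  increments=[
    [[0.0075,-0.012,0],[0.001,-0.025,-0.022]],
    [[0,0,-0.03],[0,0,0]],
    [[0,0,-0.025],[0,0,0]],
    [[0,0,0],[0,0,0]],
    [[0,0,0],[0,0,0]],
  ],
)

```text
time: 6.92
eef_pos: [0.452, -0.2945, 0.1299]
eef_rot: [1.411, 1.552, 0.624]
contact_force: [-0.1, 1.1, -2.6]
opening: 0.148
```

```bash
python3 look.py w5 | head -1; python3 base.py pics/w5.png
```

```text
6.925 [ 0.45203534 -0.29445408  0.12989272] toolx [ 0.0153  0.011  -0.9998] jaw yaw -45.07582213784558 q [ 0.08  0.54  0.56  1.94 -0.43  0.77  0.1 ]
green 51 [200.1 207.5] [ 0.4086 -0.2641]
green 59 [319.6 207.9] [ 0.4812 -0.3377]
black 52 [260.1 148. ] [ 0.4814 -0.2646]
black 113 [225.9 241.7] [ 0.4007 -0.3021]
6.975 [ 0.45202974 -0.29434266  0.12994425] [ 0.0153  0.0111 -0.9998]
centre [ 0.44489456 -0.3009126 ] green axis -45.364097568184505 0.10337627435615604
foot [ 0.44875308 -0.29787621  0.06654341] jaw yaw -45.06663591754256 shift [-0.00385852 -0.00303639]
```

View pics/w5.png

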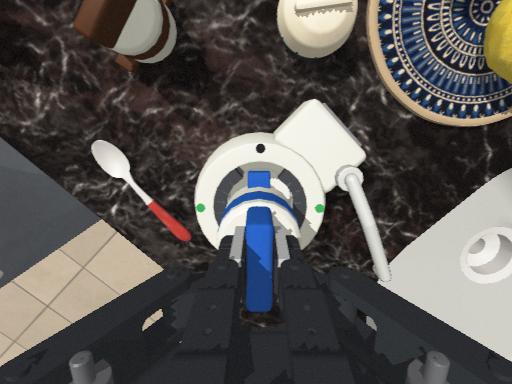

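Request:
step_arm(
  increments=[
    [[-0.0035,-0.0035,0],[0.003,0.004,0]],
    [[0,0,0],[0,0,0]],
    [[-0.001,-0.001,-0.012],[0,0,0]],
    [[-0.001,-0.001,-0.01],[0,0,0]],
    [[0,0,0],[0,0,0]],
  ],
)

```text
time: 7.6
eef_pos: [0.4471, -0.3006, 0.108]
eef_rot: [1.55, 1.552, 0.764]
contact_force: [0.3, 0.6, -1.9]
opening: 0.149
```

```bash
python3 look.py w6 | head -1; python3 base.py pics/w6.png; for i in 1 2; do python3 -c "
from station import *
print(camera_params('wrist')['T_tool_cam'][:,3],camera_params('wrist')['T_tool_cam'][2])"; done
```

```text
7.6 [ 0.44711418 -0.30060191  0.10799396] toolx [ 0.0139  0.0133 -0.9998] jaw yaw -45.06526433298104 q [ 0.11  0.58  0.53  1.95 -0.46  0.73  0.14]
green 66 [192.8 207.2] [ 0.4086 -0.2643]
green 72 [325.2 208. ] [ 0.4814 -0.3382]
black 69 [259.3 141.2] [ 0.4816 -0.265 ]
7.65 [ 0.4473476  -0.30072202  0.10835161] [ 0.0143  0.0131 -0.9998]
centre [ 0.44503025 -0.30121471] green axis -45.43872408501897 0.10371451692598226
foot [ 0.44400809 -0.30413264  0.04494731] jaw yaw -45.0612722743007 shift [0.00102216 0.00291793]
[-0.14208101  0.07337928 -0.00115439  1.        ] [ 9.99999672e-01  1.84996956e-04 -7.87990152e-04 -1.15438708e-03]
[-0.14208101  0.07337928 -0.00115439  1.        ] [ 9.99999672e-01  1.84996956e-04 -7.87990152e-04 -1.15438708e-03]
```

Run:
```python
from h import *
im=cv2.imread('pics/w6.png')[:,:,::-1].copy();s=sense();K,T=cam('wrist',s)
b=[x for x in comps(mask(im,(100,120,60),(130,255,255)),100) if abs(x[1][0]-259)<20]
for a,c,p in b: print(a,c.round(1),p.min(0),p.max(0))
p=camera_params('wrist');Tt=p['T_tool_cam'];R=Ro.from_euler('xyz',s['eef_rot']).as_matrix()
def t(u,v,xt):
    d=Tt[:3,:3]@np.array([(u-K[0,2])/K[0,0],(v-K[1,2])/K[0,0],1]);return Tt[:3,3]+d*(xt-Tt[0,3])/d[0]
v=min(x[2][:,1].min() for x in b)-.5;v2=max(x[2][:,1].max() for x in b)+.5
print('axis y from lug',t(259,v,.0493)[1]-.036,'bar far end',t(259,v2,-.0207)[1]+.025)
c=(ray((192.8,207.2),.044,K,T)+ray((325.2,208),.044,K,T))[0]/2
print('base centre in tool',R.T@(np.r_[c,.04]-s['eef_pos']))
```

```text
360 [258.5 178.8] [248 171] [269 187]
510 [258.8 200.6] [221 191] [297 221]
2775 [258.9 259.3] [245 207] [273 311]
axis y from lug -0.006100824444715713 bar far end -0.0041369789136250015
base centre in tool [ 0.06829899 -0.0033192  -0.00135274]
```

Request:
step_arm(
  increments=[
    [[0.0015,0.0015,0],[0,0,0]],
    [[-0.0005,-0.0005,-0.009],[0,0,0]],
    [[-0.0005,-0.0005,-0.009],[0,0,0]],
    [[0,0,-0.003],[0,0,0]],
    [[0,0,0],[0,0,0]],
  ],
)

```text
time: 8.28
eef_pos: [0.4481, -0.3001, 0.0859]
eef_rot: [1.517, 1.551, 0.731]
contact_force: [-1.2, -0.6, -2.4]
opening: 0.146
```

Request:
step_arm(
  increments=[
    [[0,0,-0.005],[0,0,0]],
    [[0,0,-0.005],[0,0,0]],
    [[0,0,-0.004],[0,0,0]],
  ],
)

```text
time: 8.65
eef_pos: [0.4485, -0.3003, 0.072]
eef_rot: [1.486, 1.55, 0.699]
contact_force: [-1.2, 1.0, 5.5]
opening: 0.148
```

Force rose by about 8 N at a foot height of about 9 mm, so the lugs are through the gaps. Turning clockwise about the cartridge axis.

Request:
step_arm(
  increments=[
    [[0.0003,-0.0007,0],[0,0,-0.1]],
    [[0.0003,-0.0007,0],[0,0,-0.15]],
    [[0.0003,-0.0007,0],[0,0,-0.15]],
  ],
)

```text
time: 9.02
eef_pos: [0.4514, -0.3037, 0.0729]
eef_rot: [1.347, 1.547, 0.149]
contact_force: [1.3, 2.5, 3.7]
opening: 0.147
```

```bash
cat > st.py <<'E'
from h import *
s=sense();R=Ro.from_euler('xyz',s['eef_rot']).as_matrix();print(s['time'],s['eef_pos'].round(4),R[:,0].round(4),'jaw',np.degrees(np.arctan2(R[1,2],R[0,2])),s['contact_force'].round(1),s['ft_torque'].round(2),np.round(s['joint_positions'],2),'axis@.03',(s['eef_pos']+R@[s['eef_pos'][2]-.03,-.0055,0])[:2].round(4))
E
python3 st.py
```

```text
9.025 [ 0.4514 -0.3037  0.0729] [ 0.0237  0.0036 -0.9997] jaw -68.63303727340414 [1.3 2.5 3.7] [0.28 0.03 0.1 ] [ 0.07  0.66  0.59  1.97 -0.61  0.68 -0.14] axis@.03 [ 0.4473 -0.3056]
```

Request:
step_arm(
  increments=[
    [[-0.001,0.001,-0.0005],[0,0.005,-0.15]],
    [[-0.001,0,0],[0,0.005,-0.15]],
    [[0,-0.0005,0],[0,0,-0.15]],
  ],
)

```text
time: 9.4
eef_pos: [0.4516, -0.3062, 0.0739]
eef_rot: [1.094, 1.551, -0.569]
contact_force: [-1.9, 0.6, 4.0]
opening: 0.147
```

```bash
python3 st.py
```

```text
9.4 [ 0.4516 -0.3062  0.0739] [ 0.0167 -0.0107 -0.9998] jaw -95.28329556133714 [-1.9  0.6  4. ] [0.15 0.52 0.04] [-0.02  0.71  0.72  1.97 -0.71  0.72 -0.52] axis@.03 [ 0.4468 -0.3062]
```

Request:
step_arm(
  increments=[
    [[-0.001,0.0005,-0.001],[0,0.002,-0.15]],
    [[-0.001,0.0005,-0.0005],[0,0,-0.15]],
    [[-0.0005,0,-0.0005],[0,0,-0.15]],
  ],
)

```text
time: 9.78
eef_pos: [0.4496, -0.3076, 0.0729]
eef_rot: [0.985, 1.548, -1.143]
contact_force: [-2.6, -0.0, 4.2]
opening: 0.148
```

```bash
python3 st.py
```

```text
9.775 [ 0.4496 -0.3076  0.0729] [ 0.0095 -0.0208 -0.9997] jaw -121.93934803572319 [-2.6 -0.   4.2] [0.21 0.61 0.08] [-0.1   0.76  0.84  1.97 -0.82  0.76 -0.9 ] axis@.03 [ 0.4454 -0.3056]
```

Request:
step_arm(
  increments=[
    [[-0.0005,0.001,-0.0005],[0.006,0,-0.15]],
    [[-0.0005,0.0005,-0.0005],[0.003,0,-0.1]],
    [[0,0,0],[0,0,-0.03]],
    [[0,0,0],[0,0,0]],
  ],
)

```text
time: 10.28
eef_pos: [0.4494, -0.3077, 0.0726]
eef_rot: [1.161, 1.553, -1.255]
contact_force: [-0.3, 0.6, 3.1]
opening: 0.148
```

```bash
python3 st.py; python3 look.py w7|grep -v 'px \[4'|tail -3
```

```text
10.275 [ 0.4494 -0.3077  0.0726] [ 0.0056 -0.0172 -0.9998] jaw -138.39925327522465 [-0.3  0.6  3.1] [0.27 0.28 0.04] [-0.14  0.8   0.91  1.97 -0.88  0.81 -1.14] axis@.03 [ 0.446  -0.3043]
blue 83 [23.68674699 86.3373494 ] px [16 79] [30 91] on top plane ((0.5803861618041992, -0.2987273335456848), (0.004934033378958702, 0.005285809747874737), 46.44807052612305)
blue 482 [258.04979253 200.30705394] px [222 191] [295 218] on top plane ((0.46625572443008423, -0.3256075382232666), (0.036699891090393066, 0.013858897611498833), 42.273948669433594)
blue 2767 [258.90711962 259.23997109] px [245 207] [273 311] on top plane ((0.44488611817359924, -0.3018484115600586), (0.014926130883395672, 0.06124376133084297), 41.25840759277344)
```

View pics/w7.png

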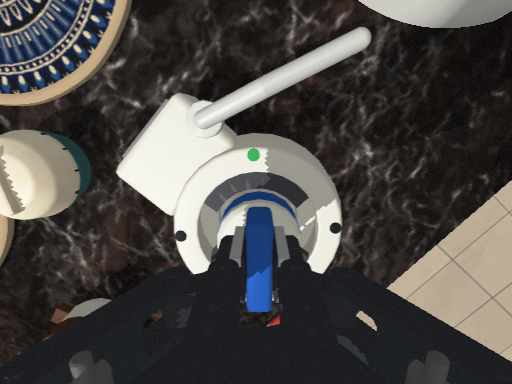

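The bar now points at the green dot (253,155) and the lugs are hidden under the lip, about 93° turned. Easing up against the lip, then releasing.

Request:
step_arm(
  increments=[
    [[0,0,0.003],[0,0,0]],
    [[0,0,0.003],[0,0,0]],
    [[0,0,0],[0,0,0]],
  ],
)

```text
time: 10.7
eef_pos: [0.4493, -0.3077, 0.0789]
eef_rot: [1.183, 1.553, -1.231]
contact_force: [-0.3, 1.3, 2.6]
opening: 0.148
```

```bash
python3 st.py
```

```text
10.7 [ 0.4493 -0.3077  0.0789] [ 0.0059 -0.0168 -0.9998] jaw -138.30143209466158 [-0.3  1.3  2.6] [0.22 0.14 0.06] [-0.14  0.79  0.92  1.97 -0.87  0.82 -1.14] axis@.03 [ 0.446  -0.3044]
```

Request:
step_arm(
  increments=[
    [[0,0,0],[0,0,0]],
    [[0,0,0],[0,0,0]],
    [[0,0,0],[0,0,0]],
    [[0,0,0],[0,0,0]],
  ],
  jaw=100,
)

```text
time: 11.2
eef_pos: [0.4492, -0.3078, 0.0785]
eef_rot: [1.159, 1.553, -1.255]
contact_force: [1.0, 0.0, -0.4]
opening: 0.605
```

Request:
step_arm(
  increments=[
    [[0,0,0.02],[0,0,0]],
    [[0,0,0.03],[0,0,0]],
    [[0,0,0.04],[0,0,0]],
    [[0,0,0.04],[0,0,0]],
    [[0,0,0],[0,0,0]],
  ],
)

```text
time: 11.82
eef_pos: [0.4484, -0.309, 0.2173]
eef_rot: [1.207, 1.551, -1.209]
contact_force: [0.1, -0.6, -0.1]
opening: 0.612
```

```bash
python3 st.py; python3 look.py w8|grep -v 'px \[4'|tail -3
python3 - <<'E'
from h import *
im=capture('top');a=cv2.resize(im[150:240,150:390],None,fx=3.3,fy=3.3,interpolation=2)
b=cv2.imread('pics/w8.png')[90:330,100:420,::-1]
b=cv2.resize(b,(400,300));c=np.zeros((a.shape[0]+300,a.shape[1],3),np.uint8);c[:a.shape[0]]=a;c[a.shape[0]:,:400]=b;cv2.imwrite('pics/f.png',c[:,:,::-1])
E
```

```text
11.825 [ 0.4484 -0.309   0.2173] [ 0.0071 -0.0189 -0.9998] jaw -138.45909996105928 [ 0.1 -0.6 -0.1] [ 0.03 -0.01  0.  ] [-0.29  0.62  1.14  1.89 -0.65  1.05 -1.3 ] axis@.03 [ 0.446  -0.3084]
blue 268 [114.44029851  77.71268657] px [91 68] [137  83] on top plane ((0.6133324503898621, -0.29518431425094604), (0.04336007684469223, 0.010560015216469765), 49.59122848510742)
blue 77 [256.18181818 162.19480519] px [237 159] [275 170] on top plane ((0.46212688088417053, -0.32073912024497986), (0.03818747401237488, 0.01073131151497364), 42.9888916015625)
blue 713 [256.40392707 190.08835905] px [250 164] [263 216] on top plane ((0.44336098432540894, -0.3006472885608673), (0.013611727394163609, 0.05547543615102768), 41.040767669677734)
```

View pics/f.png

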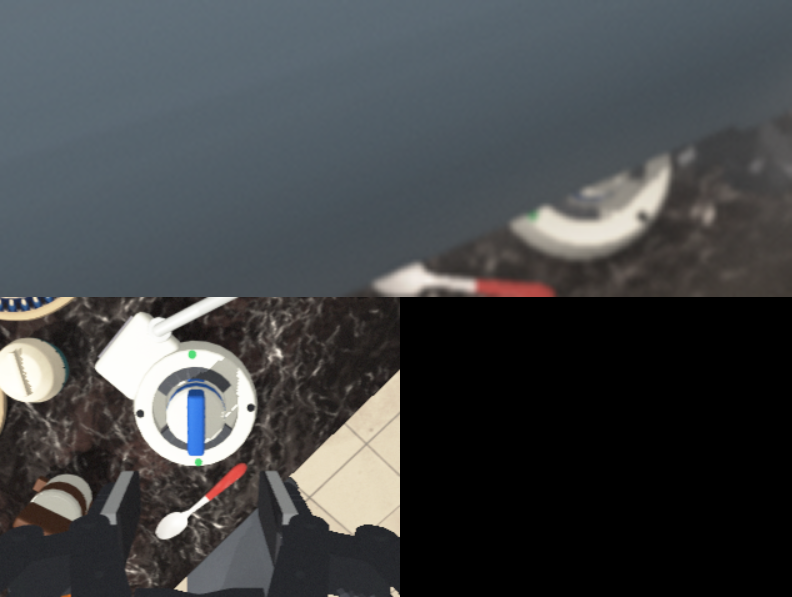

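The wrist view shows the bar in line with both green dots at (192,354) and (198,462) in the composite, with the gripper clear. A last check from the scene camera.

Run:
```python
from h import *
im=capture('scene');K,T=cam('scene')
for z in(.092,.100): print(z,proj([[.445,-.302,z],[.445+.0177,-.302-.0177,z],[.445-.0177,-.302+.0177,z]],K,T).round(1).tolist())
for a,c,p in comps(mask(im,(100,120,60),(130,255,255)),20):
    if 280<c[0]<400 and 150<c[1]<280: print(a,c,p.min(0),p.max(0))
cv2.imwrite('pics/s2.png',cv2.resize(im[120:300,150:420],None,fx=2.9,fy=2.9,interpolation=2)[:,:,::-1])
```

```text
0.092 [[333.0, 195.1], [347.3, 193.6], [318.4, 196.6]]
0.1 [[333.4, 190.9], [347.8, 189.4], [318.7, 192.4]]
496 [332.24798387 198.44959677] [317 189] [348 207]
188 [330.72340426 221.20212766] [316 214] [346 226]
```

View pics/s2.png

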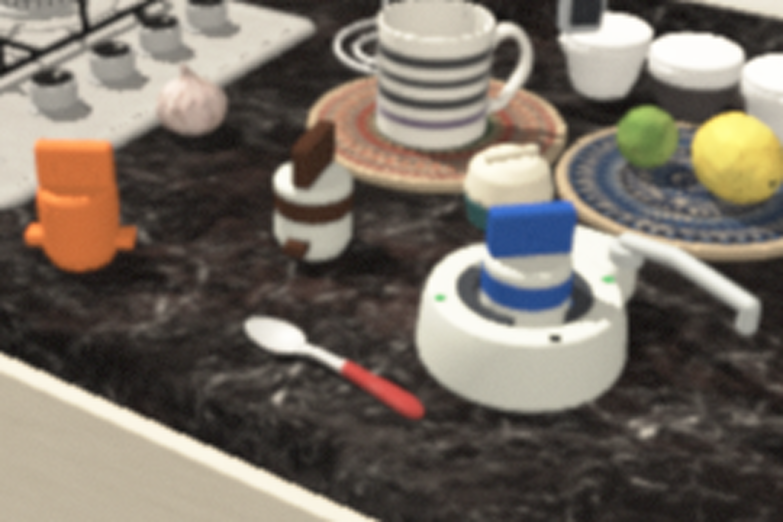

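The scene view shows the blue cartridge upright in the base. Its bar top is at row 189, which fits a height of 0.100 m, so the foot is 16 mm up with the lugs against the lip. The used and orange cartridges stand where they were.

```bash
python3 -c "
from station import *
print(close_job(),sense()['time'])"
```

```text
the job is handed in; nothing more can be done
the job is handed in; nothing more can be done
```

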